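# Re-index the mitre guide by one hole

### The job

Set the mitre guide for the next cut: hook a closed fingertip under the yellow pull ring and gently lift the spring index pin out of its hole (not hard against its stop), swing the blue arm one hole over to the side of the green marker, and let the pin drop fully into that hole. Only hook the ring, do not pinch or grip it; leave the mallet and the screwdriver where they lie, and finish with the hand clear.

Things in the scene. Friction and masses are not known exactly. Their poses are not given: they have to be found in the camera images.
- mitre_base: Fixed aluminium plate, 335 x 340 x 12 mm, at a random place and heading. Origin: on the pivot axis at bench height; its -x points to the robot's side. It reaches 265 mm from the pivot to -x, 70 mm to +x. On it lies a steel index sector, top 22 mm above the bench, with 5 holes 10 mm wide, 200 mm from the pivot, 15 degrees (52 mm) apart. A 57 mm high wooden fence stands 14 to 30 mm beyond the pivot.
- pivot (a point): Top of the blue arm's pivot hub, on the vertical pivot axis, 41 mm above the bench. The arm is a bar 36 mm wide, its top 35 mm above the bench, reaching 225 mm from the pivot towards the robot. Two upright blue saw-guide plates, together 16 mm wide, stand on it 40 to 125 mm from the pivot, their tops 80 mm above the bench.
- swing_arm (a joint): Angle (rad) of the blue arm, counter-clockwise from above. Holes at 0 (where it starts, arm along the base's -x), +-0.2618, +-0.5236; stops at +-0.62. At positive angles its end is on the base's -y side. Pin seated: locked, about 0.005 rad of play each way. Pin lifted: swings freely, friction about 0.5 N at the ring.
- index_pin (a joint): Lift (m) of the spring pin: 0 fully seated, 0.022 at its stop. The round-nosed 8 mm pin, 200 mm from the pivot, goes 8 mm deep into the hole, so it is out above 0.008 (and reads about 0.008 riding on the sector between holes). Spring: 4 N seated, 8 N at the stop, plus 0.9 N of weight. Let go within about 3 mm of a hole it drops in by itself; from farther off it rides on the sector.
- ring_center (a point): Centre of the yellow ring on top of the pin (inner diameter 52, bar 7 mm), with the pin seated 82 mm above the bench and 177 mm from the pivot axis. It leans 50 degrees, top towards the pivot: a finger from the robot's side, tilted 30 to 45 degrees from straight down, its tip towards the pivot, passes through; free behind it down to the arm (35 mm). x axis: level, ring to pivot; moves with the pin.
- green_marker_top (a point): Top centre of the fixed green disc (24 mm across, 6 mm thick) on the base plate, 242 mm from the pivot, just outside the hole next to the middle one, at random on the left or the right: it marks the hole wanted. Its top is 18 mm above the bench.
- red_marker_top (a point): Top centre of a like red disc, fixed at the neighbouring hole on the other side: the setting not wanted.
- mallet_head (a point): Centre of the head (75 x 120 x 58 mm) of a loose wooden mallet lying on the bench left of the base; 240 mm handle along the frame's +x. Not to be moved.
- screwdriver_grip (a point): Point on the blue handle (26 mm thick) of a loose 220 mm screwdriver lying on the bench right of the base, 13 mm above it. Not to be moved.

How it is judged:
On the way, in this order (a step that is already met when the one before it is completed fails the run):
1. the index pin is lifted out of its hole by a finger in the ring, the arm still at its first hole (value of joint index_pin above 0.0065 m and contact force between the fingers and index_pin above 0.5 N and value of joint swing_arm between -0.08 and 0.08 rad), for 0.05 s.
2. the arm stands over the hole at the green marker (((y of green_marker_top in the frame of mitre_base below 0 m and value of joint swing_arm between 0.2118 and 0.3118 rad) or (y of green_marker_top in the frame of mitre_base above 0 m and value of joint swing_arm between -0.3118 and -0.2118 rad))), for 0.05 s.
At the end, for the whole second after the job is handed in: The arm stands at the hole next to the middle one on the green marker's side (within 0.02 rad), the pin is dropped fully in (within 2 mm of its seat), everything is at rest, and the mallet and the screwdriver lie within 15 mm of where they were (((y of green_marker_top in the frame of mitre_base below 0 m and value of joint swing_arm between 0.2418 and 0.2818 rad) or (y of green_marker_top in the frame of mitre_base above 0 m and value of joint swing_arm between -0.2818 and -0.2418 rad)) and value of joint index_pin below 0.002 m and velocity of joint swing_arm between -0.02 and 0.02 rad/s and velocity of joint index_pin below 0.01 m/s and distance of each of mallet_head, screwdriver_grip from where it was at the start of the episode below 0.015 m); the robot touches nothing.
It fails at once if the mallet was moved or lifted (distance of mallet_head from where it was at the start of the episode above 0.015 m).
It fails at once if the screwdriver was moved or lifted (distance of screwdriver_grip from where it was at the start of the episode above 0.015 m).
It fails at once if the ring was pinched or wrenched (over 30 N) (contact force between the fingers and index_pin above 30 N).
It also fails if it takes over 48 s, if anything falls off the work surface, if the arm or the gripper's body presses on something with over 40 N, if the wrist force passes 120 N, or if a joint passes its speed limit or range.

### The arm

A 6-joint arm with a two-finger parallel gripper is mounted at the origin on the work surface. World frame = base frame: x ahead of the robot, y to its left, z up, the work surface at z = 0. Lengths are in m, angles in rad, forces in N, time in s.
With the tool pointing down it reaches from about 0.325 to 0.9 m from the base axis. Payload 6.1 kg.
Tool frame: the origin (TCP) lies between the finger pads; the fingertips stand 22 mm ahead of it and the grasp point (between the pads) lies 3 mm ahead of it; z points along the fingers, x is the direction in which the jaws open and shut, and the axes are right-handed (so a half turn about z gives the same grasp; the last joint's range is limited). The gripper opens to 85 mm and grips with 20 to 120 N. Pads are 22 mm wide; open, the fingers measure 114 mm over their backs; the gripper's body (76 mm by 85 mm) begins 54 mm behind the grasp point. The pads swing forward as they close: fully open they stand 13 mm farther back than shut.
Start: joints at [1.17, 0.22, 1.526, -0, 1.395, -0.126], TCP at [0.17, 0.602, 0.253] pointing down, gripper open.
Joint ranges: [-2.98, 2.98], [-0.91, 2.08], [0.09, 2.57], [-1.24, 4.39], [0.2, 2.65], [-2.68, 2.68]. Speed limits (rad/s): [2.57, 2.57, 3.01, 3.14, 3.14, 3.14].

### API

Orientations are given as a unit quaternion [w, x, y, z].
In Python, from bench import env gives the robot as it stands. Calls block until the motion is done:
- env.move_pose(position, orientation): joint-space move of the TCP to a pose.
- env.move_linear(position, rotation=None, speed=0.15): straight line of the TCP; rotation=None keeps the orientation; speed is the mean speed in m/s.
- env.move_j(angles): joint-space move.
- env.command_gripper(opening): finger opening in m; the grip force is fixed at half the most; returns when the fingers have stopped.
- env.sleep(seconds).
- env.ik(position, orientation): joint angles nearest the present ones, or None.
- env.camera(name): name is "scene" or "top" or "wrist"; returns a dict with "img" (480x640x3 uint8, blue, green, red), "camera_matrix" (3x3 intrinsics, pixels), "extrinsics" (4x4, takes a point from world to camera coordinates). Camera axes: x right, y up, looking along -z (the intrinsics and any distortion apply to the point x, -y, -z); pixel columns grow to the right and rows downward; lengths in m; the calibration is good to about 2 mm. A picture is of the moment at which its call begins. There is no depth.
A pose or a line that the arm cannot do raises env.Unreachable and nothing moves.
- env.job_done(): hands the job in, once; it reports no verdict.
Readings, each from a call of its own:
- env.current_t(): time.
- env.current_q(): joint angles.
- env.current_joint_velocities(): joint speeds.
- env.current_effort(): joint torques, N m.
- env.current_ee_pos(): TCP position.
- env.current_tcp_rot(): TCP orientation.
- env.current_wrist_force(): force on the tool from outside, world axes, zero at the start.
- env.current_torque(): the same for the moment, N m.
- env.current_gripper_width(): finger opening in m.
Only numpy, scipy, OpenCV 4.12 (cv2) and the standard library are available. Lean on these libraries where they do the work, as an engineer would, in place of code of your own. Each camera call takes 0.05 s, during which the arm holds its last target.

## Working session

There is one attempt and no reset: what is moved stays moved. The work goes in short steps, each a Python script; the robot and the scene stay as the last script left them, time stands still between calls to the robot, and variables do not carry over. Pictures are saved under pics/ and viewed, and the job is handed in when it is done.

```bash
ls; mkdir -p pics; python3 - <<'E'
from bench import env
import cv2,numpy as np
for n in ["scene","top","wrist"]:
    c=env.camera(n); cv2.imwrite(f"pics/{n}0.png",c["img"]); np.savez(f"{n}0.npz",**c)
    print(n,c["camera_matrix"].round(1).tolist(),c["extrinsics"].round(3).tolist(),[k for k in c])
print(env.current_t(),env.current_ee_pos(),env.current_tcp_rot(),env.current_gripper_width())
E
```

```text
pics
scene [[476.3, 0.0, 312.4], [0.0, 476.3, 235.0], [0.0, 0.0, 1.0]] [[0.196, 0.981, 0.009, -0.152], [-0.801, 0.155, 0.578, 0.443], [0.566, -0.121, 0.816, -1.276], [0.0, 0.0, 0.0, 1.0]] ['img', 'camera_matrix', 'extrinsics']
top [[458.7, 0.0, 319.5], [0.0, 458.7, 239.6], [0.0, 0.0, 1.0]] [[-0.009, -1.0, -0.017, 0.034], [0.991, -0.012, 0.137, -0.622], [-0.137, -0.016, 0.99, -0.837], [0.0, 0.0, 0.0, 1.0]] ['img', 'camera_matrix', 'extrinsics']
wrist [[367.5, 0.0, 321.3], [0.0, 367.5, 235.2], [0.0, 0.0, 1.0]] [[0.271, 0.963, -0.001, -0.626], [-0.922, 0.259, -0.288, 0.038], [-0.277, 0.079, 0.958, -0.378], [0.0, 0.0, 0.0, 1.0]] ['img', 'camera_matrix', 'extrinsics']
0.15 [0.16943699 0.60114775 0.25244752] [ 3.92481801e-04  7.97287910e-01  6.03598718e-01 -6.49771806e-04] 0.08527466728536948
```

View pics/top0.png

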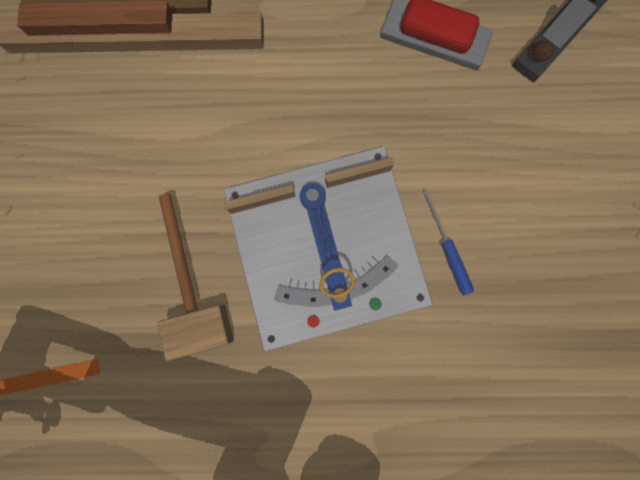

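View pics/scene0.png

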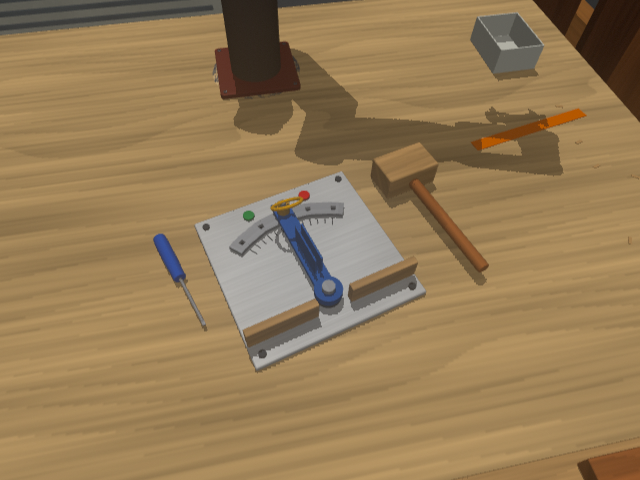

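The top view shows the pivot at about (313,195), the ring at (337,282), the green disc at (376,304) on the right and the red disc at (313,321). Next I turn these into positions.

```bash
cat > h.py <<'E'
import numpy as np,cv2
def ray(c,uv):
    K=c["camera_matrix"];E=c["extrinsics"];R=E[:3,:3];t=E[:3,3]
    d=np.array([(uv[0]-K[0,2])/K[0,0],-(uv[1]-K[1,2])/K[1,1],-1.])
    return -R.T@t,R.T@d
def onz(c,uv,z):
    o,d=ray(c,uv);return o+d*(z-o[2])/d[2]
def tri(o1,d1,o2,d2):
    A=np.c_[d1,-d2];s=np.linalg.lstsq(A,o2-o1,rcond=None)[0]
    p,q=o1+d1*s[0],o2+d2*s[1];return (p+q)/2,np.linalg.norm(p-q)
def proj(c,p):
    q=c["extrinsics"][:3,:3]@p+c["extrinsics"][:3,3];K=c["camera_matrix"]
    return K[0,0]*q[0]/-q[2]+K[0,2],K[1,1]*-q[1]/-q[2]+K[1,2]
def mask(img,lo,hi):return cv2.inRange(cv2.cvtColor(img,cv2.COLOR_BGR2HSV),lo,hi)
def blobs(m,mina=15):
    n,l,s,c=cv2.connectedComponentsWithStats(m)
    return [(c[i].round(2),s[i].tolist()) for i in range(1,n) if s[i][4]>=mina]
E
python3 - <<'E'
from h import *
for n in ["top","scene"]:
    c=np.load(n+"0.npz");im=c["img"]
    print(n)
    for nm,lo,hi,mn in [("green",(45,100,50),(80,255,255),15),("red",(0,170,80),(4,255,255),15),("yellow",(18,150,100),(32,255,255),15),("blue",(100,120,40),(125,255,255),60)]:
        print(nm,blobs(mask(im,lo,hi),mn))
    x,y=(280,150) if n=="top" else (230,180)
    cv2.imwrite(f"pics/{n}_crop.png",cv2.resize(im[y:y+150,x:x+150],None,fx=4,fy=4,interpolation=cv2.INTER_CUBIC))
E
```

```text
top
green [(array([375.24, 303.68]), [371, 299, 10, 10, 80])]
red [(array([440.23,  23.25]), [402, 0, 77, 52, 2539]), (array([312.82, 321.3 ]), [309, 317, 9, 9, 50])]
yellow [(array([337.57, 283.25]), [321, 269, 33, 29, 159])]
blue [(array([318.75, 222.89]), [301, 184, 36, 79, 608]), (array([320.64, 224.54]), [316, 208, 11, 34, 67]), (array([457.63, 267.83]), [443, 241, 30, 53, 585]), (array([331.56, 264.61]), [324, 260, 17, 11, 108]), (array([335.31, 279.38]), [327, 273, 18, 15, 183]), (array([341.34, 303.73]), [332, 296, 19, 13, 102])]
scene
green [(array([248.08, 215.01]), [243, 211, 11, 9, 75])]
red [(array([303.88, 194.2 ]), [299, 191, 10, 8, 59])]
yellow [(array([285.85, 203.85]), [271, 197, 32, 14, 208])]
blue [(array([293.27, 229.33]), [280, 215, 36, 46, 362]), (array([167.62, 255.35]), [154, 234, 29, 45, 536]), (array([320.34, 279.53]), [291, 241, 52, 61, 613])]
```

```bash
sleep 0.1
```

```text
(no output)
```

View pics/top_crop.png

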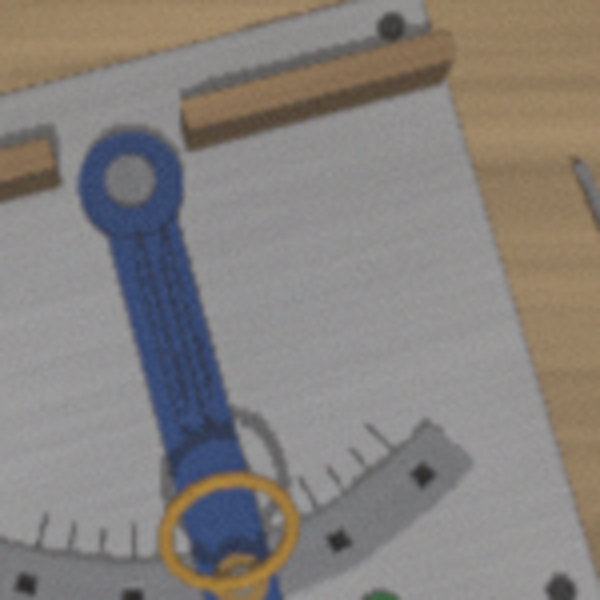

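View pics/scene_crop.png

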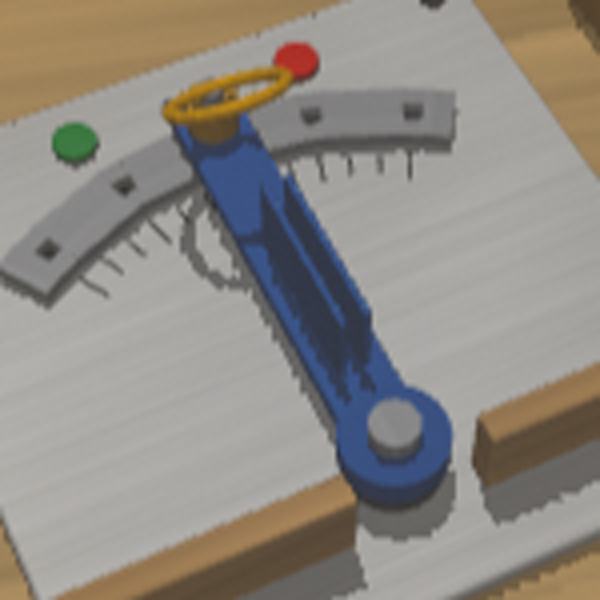

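```bash
python3 - <<'E'
from h import *
T=np.load("top0.npz");S=np.load("scene0.npz")
pts={}
for n,a,b,z in [("pivot",(312.75,195.2),(329,286),.041),("green",(375.24,303.68),(248.08,215.01),.018),("red",(312.82,321.3),(303.88,194.2),.018),("ring",(337.4,283.2),(287,204),.082)]:
    p,e=tri(*ray(T,a),*ray(S,b)); print(n,"tri",p.round(4),round(e,4),"top",onz(T,a,z).round(4),"scene",onz(S,b,z).round(4)); pts[n]=onz(T,a,z)/2+onz(S,b,z)/2
p=pts["pivot"]
for n in ["green","red","ring"]:
    d=pts[n]-p; print(n,np.linalg.norm(d[:2]),np.degrees(np.arctan2(d[1],d[0])))
E
```

```text
pivot tri [0.7086 0.0412 0.0485] 0.0023 top [0.7101 0.0403 0.041 ] scene [0.7047 0.0436 0.041 ]
green tri [ 0.4994 -0.0786  0.0171] 0.0006 top [ 0.4994 -0.0783  0.018 ] scene [ 0.5    -0.0789  0.018 ]
red tri [0.4669 0.0428 0.0177] 0.0002 top [0.4669 0.0427 0.018 ] scene [0.4672 0.0428 0.018 ]
ring tri [ 0.5371 -0.0036  0.0807] 0.0017 top [ 0.5369 -0.0043  0.082 ] scene [ 0.5383 -0.0029  0.082 ]
green 0.240093907567595 -149.8746121137369
red 0.24033141878600967 179.8016762748786
ring 0.17580442278431008 -164.99119847003303
```

```bash
cat >> h.py <<'E'
from scipy.spatial.transform import Rotation as Ro
G=np.array([.4996,-.0785,.018]);Rd=np.array([.467,.0428,.018])
m=(G+Rd)/2;w=(Rd-G)[:2];w/=np.linalg.norm(w)      # base +y
U=np.array([w[1],-w[0],0]); PIV=m+U*.242*np.cos(np.radians(15))
Z=np.array([0,0,1.]); RING0=PIV-U*.177;RING0[2]=.082
TILT=np.radians(40)
def frame(th):
    """radial u, insertion n, in-plane-up p, ring centre (seated), quat for arm angle th"""
    R=Ro.from_rotvec([0,0,th]).as_matrix(); u=R@U
    n=u*np.sin(TILT)-Z*np.cos(TILT); p=u*np.cos(TILT)+Z*np.sin(TILT)
    x=np.cross(Z,u); y=np.cross(n,x)
    q=Ro.from_matrix(np.c_[x,y,n]).as_quat(scalar_first=True)
    c=PIV+R@(RING0-PIV); c[2]=.082
    return u,n,p,c,q
def pose(th,ins,up,lift):
    u,n,p,c,q=frame(th); return c+n*ins+p*up+Z*lift, q
E
python3 - <<'E'
from h import *
from bench import env
print(PIV,RING0,np.degrees(np.arctan2(U[1],U[0])))
for a in [(0,-.16,0,0),(0,-.08,0,0),(0,.003,0,0),(0,.003,.01,.02),(.2618,.003,.01,.02),(.2618,-.16,0,0)]:
    P,q=pose(*a); j=env.ik(P,q); print(a,P.round(3),None if j is None else np.round(j,2))
env.command_gripper(0.0); print(env.current_gripper_width())
env.move_pose(*pose(0,-.12,0,0)); 
c=env.camera("wrist"); cv2.imwrite("pics/w1.png",c["img"])
c=env.camera("top"); cv2.imwrite("pics/t1.png",c["img"])
print(env.current_ee_pos(),pose(0,-.12,0,0)[0],env.current_wrist_force(),env.current_t())
E
```

```text
[0.70904352 0.04281974 0.018     ] [ 0.53810914 -0.00311976  0.082     ] 15.043076076809113
(0, -0.16, 0, 0) [ 0.439 -0.03   0.205] None
(0, -0.08, 0, 0) [ 0.488 -0.016  0.143] None
(0, 0.003, 0, 0) [ 0.54  -0.003  0.08 ] None
(0, 0.003, 0.01, 0.02) [ 0.547 -0.001  0.106] None
(0.2618, 0.003, 0.01, 0.02) [ 0.564 -0.041  0.106] None
(0.2618, -0.16, 0, 0) [ 0.467 -0.097  0.205] None
-6.206080942185232e-05Traceback (most recent call last):
  File "<stdin>", line 7, in <module>
bench.Unreachable: the arm cannot take that pose within its joint ranges
```

```bash
python3 - <<'E'
from h import *
from bench import env
print(env.current_q().round(3), env.current_tcp_rot())
u,n,p,c,q=frame(0)
for yaw in [0,90,180,270]:
  for T in [0,15,30,35,40,45]:
    r=np.radians(T); nn=u*np.sin(r)-Z*np.cos(r); x=np.cross(Z,u);y=np.cross(nn,x)
    M=Ro.from_matrix(np.c_[x,y,nn])*Ro.from_euler('z',yaw,degrees=True)
    o=[]
    for P in [c-.12*nn,c,c+.03*Z]:
      j=env.ik(P,M.as_quat(scalar_first=True)); o.append(None if j is None else np.round(j,2).tolist())
    print(yaw,T,o)
E
```

```text
[ 1.17   0.22   1.526 -0.     1.395 -0.126] [-7.72693857e-06  7.97304503e-01  6.03577276e-01  2.19865445e-05]
0 0 [[-0.15, 0.06, 1.81, -0.0, 1.28, -1.99], [-0.15, 0.21, 1.89, -0.0, 1.05, -1.99], [-0.15, 0.16, 1.87, -0.0, 1.1, -1.99]]
0 15 [[-0.26, -0.2, 2.08, 0.15, 1.04, -2.15], [-0.22, 0.05, 2.09, 0.17, 0.78, -2.17], [-0.22, -0.0, 2.07, 0.16, 0.84, -2.15]]
0 30 [[-0.41, -0.44, 2.34, 0.42, 0.86, -2.46], [-0.31, -0.06, 2.27, 0.55, 0.55, -2.57], [-0.31, -0.13, 2.26, 0.49, 0.61, -2.5]]
0 35 [[-0.48, -0.51, 2.43, 0.55, 0.83, -2.61], None, None]
0 40 [None, None, None]
0 45 [None, None, None]
90 0 [[-0.15, 0.06, 1.81, -0.0, 1.28, -0.41], [-0.15, 0.21, 1.89, -0.0, 1.05, -0.41], [-0.15, 0.16, 1.87, -0.0, 1.1, -0.41]]
90 15 [[-0.26, -0.2, 2.08, 0.15, 1.04, -0.58], [-0.22, 0.05, 2.09, 0.17, 0.78, -0.6], [-0.22, -0.0, 2.07, 0.16, 0.84, -0.58]]
90 30 [[-0.41, -0.44, 2.34, 0.42, 0.86, -0.89], [-0.31, -0.06, 2.27, 0.55, 0.55, -1.0], [-0.31, -0.13, 2.26, 0.49, 0.61, -0.93]]
90 35 [[-0.48, -0.51, 2.43, 0.55, 0.83, -1.04], [-0.35, -0.08, 2.33, 0.76, 0.5, -1.22], [-0.35, -0.16, 2.32, 0.67, 0.56, -1.1
[... 875 characters left out ...]
2, -0.09, 2.43, 1.29, 0.48, -0.21], [-0.42, -0.18, 2.43, 1.13, 0.52, -0.03]]
270 0 [None, None, None]
270 15 [[-0.26, -0.2, 2.08, 0.15, 1.04, 2.56], [-0.22, 0.05, 2.09, 0.17, 0.78, 2.55], [-0.22, -0.0, 2.07, 0.16, 0.84, 2.56]]
270 30 [[-0.41, -0.44, 2.34, 0.42, 0.86, 2.25], [-0.31, -0.06, 2.27, 0.55, 0.55, 2.14], [-0.31, -0.13, 2.26, 0.49, 0.61, 2.21]]
270 35 [[-0.48, -0.51, 2.43, 0.55, 0.83, 2.1], [-0.35, -0.08, 2.33, 0.76, 0.5, 1.92], [-0.35, -0.16, 2.32, 0.67, 0.56, 2.03]]
270 40 [[-0.56, -0.58, 2.51, 0.7, 0.82, 1.94], [-0.39, -0.09, 2.38, 1.02, 0.47, 1.65], [-0.39, -0.17, 2.38, 0.89, 0.52, 1.8]]
270 45 [None, [-0.42, -0.09, 2.43, 1.29, 0.48, 1.36], [-0.42, -0.18, 2.43, 1.13, 0.52, 1.54]]
```

```bash
sed -i 's/x=np.cross(Z,u); y/x=-np.cross(Z,u); y/' h.py; python3 - <<'E'
from h import *
from bench import env
for T in [33,36,40]:
  import h; h.TILT=np.radians(T)
  for a in [(0,-.12,0,0),(0,.003,.008,.014),(.13,.003,.008,.014),(.2618,.003,.008,.014),(.28,.003,.008,0),(.2618,.003,0,0),(.2618,-.06,0,0),(.2618,-.1,0,0)]:
    P,q=pose(*a); j=env.ik(P,q)
    # orientation held at heading of angle 0.1
    j2=env.ik(P,frame(.13)[4])
    print(T,a,*[None if k is None else np.round(k,2).tolist() for k in (j,j2)])
E
```

```text
33 (0, -0.12, 0, 0) [-0.45, -0.48, 2.39, 0.5, 0.84, 0.59] [-0.5, -0.44, 2.37, 0.57, 0.91, 0.39]
33 (0, 0.003, 0.008, 0.014) [-0.32, -0.09, 2.29, 0.62, 0.54, 0.51] [-0.37, -0.07, 2.26, 0.69, 0.63, 0.3]
33 (0.13, 0.003, 0.008, 0.014) [-0.41, -0.04, 2.23, 0.71, 0.65, 0.26] [-0.41, -0.04, 2.23, 0.71, 0.65, 0.26]
33 (0.2618, 0.003, 0.008, 0.014) [-0.48, 0.03, 2.16, 0.73, 0.75, 0.07] [-0.45, -0.0, 2.2, 0.71, 0.67, 0.22]
33 (0.28, 0.003, 0.008, 0) [-0.48, 0.07, 2.15, 0.76, 0.74, 0.02] [-0.45, 0.03, 2.2, 0.75, 0.64, 0.18]
33 (0.2618, 0.003, 0, 0) [-0.49, 0.06, 2.18, 0.77, 0.73, 0.01] [-0.46, 0.03, 2.21, 0.76, 0.64, 0.16]
33 (0.2618, -0.06, 0, 0) [-0.56, -0.1, 2.21, 0.69, 0.87, 0.07] [-0.53, -0.15, 2.25, 0.67, 0.78, 0.22]
33 (0.2618, -0.1, 0, 0) [-0.61, -0.2, 2.23, 0.65, 0.96, 0.1] [-0.58, -0.25, 2.27, 0.62, 0.88, 0.25]
36 (0, -0.12, 0, 0) [-0.5, -0.53, 2.44, 0.58, 0.83, 0.5] [-0.55, -0.47, 2.41, 0.65, 0.91, 0.3]
36 (0, 0.003, 0.008, 0.014) [-0.34, -0.11, 2.32, 0.75, 0.51, 0.38] [-0.39, -0.08, 2.29, 0.81, 0.61, 0.18]
36 (0.13, 0.003, 0.008, 0.014) [-0.44, -0.05, 2.26, 0.82, 0.64, 0.14] [-0.44
[... 688 characters left out ...]
2, 2.36, 0.94, 0.49, 0.18] [-0.43, -0.08, 2.33, 0.97, 0.61, 0.01]
40 (0.13, 0.003, 0.008, 0.014) [-0.47, -0.05, 2.3, 0.97, 0.63, -0.03] [-0.47, -0.05, 2.3, 0.97, 0.63, -0.03]
40 (0.2618, 0.003, 0.008, 0.014) [-0.54, 0.03, 2.22, 0.95, 0.76, -0.17] [-0.5, -0.01, 2.26, 0.97, 0.65, -0.05]
40 (0.28, 0.003, 0.008, 0) [-0.55, 0.08, 2.21, 0.98, 0.76, -0.22] [-0.51, 0.03, 2.26, 1.01, 0.64, -0.11]
40 (0.2618, 0.003, 0, 0) [-0.55, 0.07, 2.23, 0.99, 0.74, -0.23] [-0.52, 0.02, 2.28, 1.02, 0.64, -0.13]
40 (0.2618, -0.06, 0, 0) [-0.65, -0.11, 2.28, 0.88, 0.88, -0.16] [-0.61, -0.16, 2.33, 0.89, 0.78, -0.03]
40 (0.2618, -0.1, 0, 0) [-0.71, -0.21, 2.3, 0.82, 0.97, -0.12] [-0.68, -0.28, 2.35, 0.82, 0.88, 0.01]
```

All poses are reachable at a 40° tilt, so I approach now.

```bash
python3 - <<'E'
from h import *
from bench import env
env.move_pose(*pose(0,-.11,0,0)); 
c=env.camera("wrist"); cv2.imwrite("pics/w1.png",c["img"])
c=env.camera("top"); cv2.imwrite("pics/t1.png",c["img"])
c=env.camera("scene"); cv2.imwrite("pics/s1.png",cv2.resize(c["img"][120:320,180:420],None,fx=3,fy=3))
print(env.current_ee_pos(),pose(0,-.11,0,0)[0],env.current_wrist_force(),env.current_t())
E
```

```text
[ 0.46999543 -0.02102548  0.16641262] [ 0.46982555 -0.02147133  0.16626489] [-0.45784192  0.21119518 -0.39928064] 3.5417
```

View pics/w1.png

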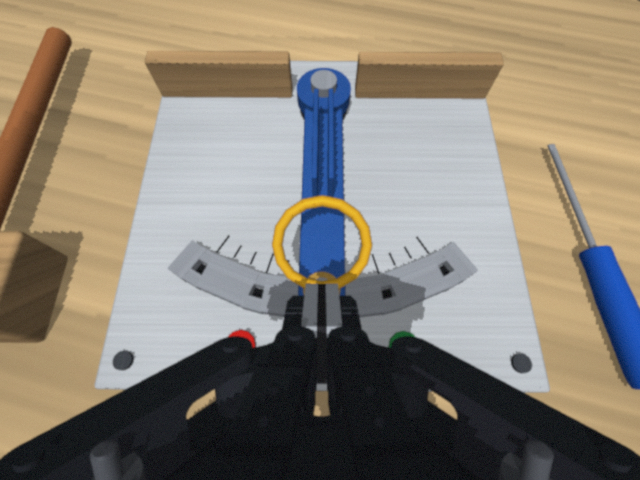

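View pics/s1.png

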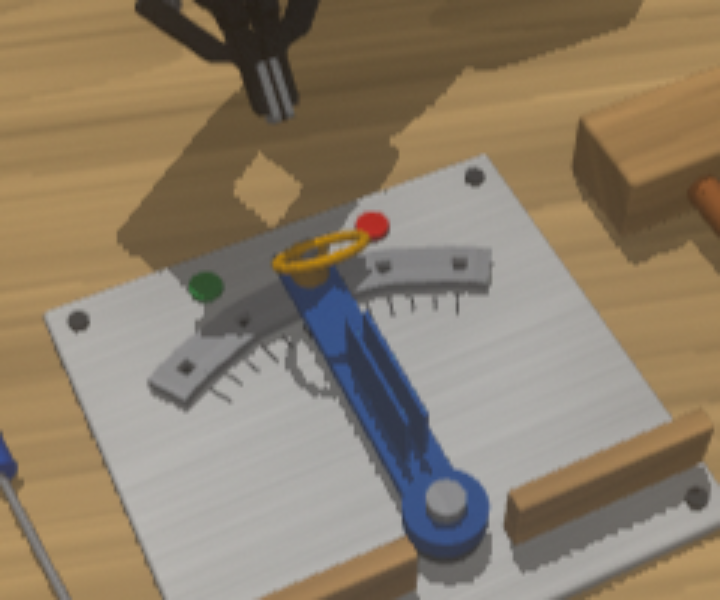

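The wrist view shows the ring face-on as a circle at about (322,242), with the closed fingertips lined up at column 322. I check the ring against this third view, then insert the finger.

```bash
cat > /dev/null; python3 - <<'E'
from h import *
from bench import env
c=env.camera("wrist")
mk=mask(c["img"],(18,150,90),(32,255,255)); mk[290:]=0
k=max(cv2.findContours(mk,cv2.RETR_EXTERNAL,cv2.CHAIN_APPROX_NONE)[0],key=cv2.contourArea)
e=cv2.fitEllipse(k); print(e, proj(c,RING0))
print("wrist on plane .082",onz(c,e[0],.082),RING0)
# insert
env.move_linear(pose(0,-.03,0,0)[0],speed=.06)
f0=env.current_wrist_force()
env.move_linear(pose(0,.003,0,0)[0],speed=.04)
print(f0,env.current_wrist_force(),env.current_ee_pos()-pose(0,.003,0,0)[0],env.current_t())
for n in ["wrist","scene"]:
    c=env.camera(n); im=c["img"]
    if n=="scene": im=cv2.resize(im[120:320,180:420],None,fx=3,fy=3)
    cv2.imwrite(f"pics/{n}2.png",im)
E
```

```text
((321.7284851074219, 241.6195526123047), (89.92523193359375, 97.89674377441406), 90.91693115234375) (np.float64(323.18546944868024), np.float64(243.11018143222634))
wrist on plane .082 [ 0.53888007 -0.00192224  0.082     ] [ 0.53810914 -0.00311976  0.082     ]
[ 0.23764595  0.46833569 -0.0134926 ] [ 0.43780822  0.43079418 -0.49858642] [-2.46297622e-05  9.53069269e-06  1.18107098e-07] 6.05
```

View pics/wrist2.png

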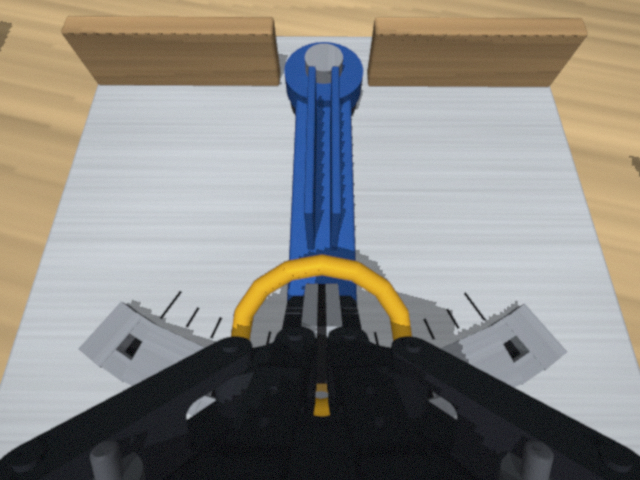

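View pics/scene2.png

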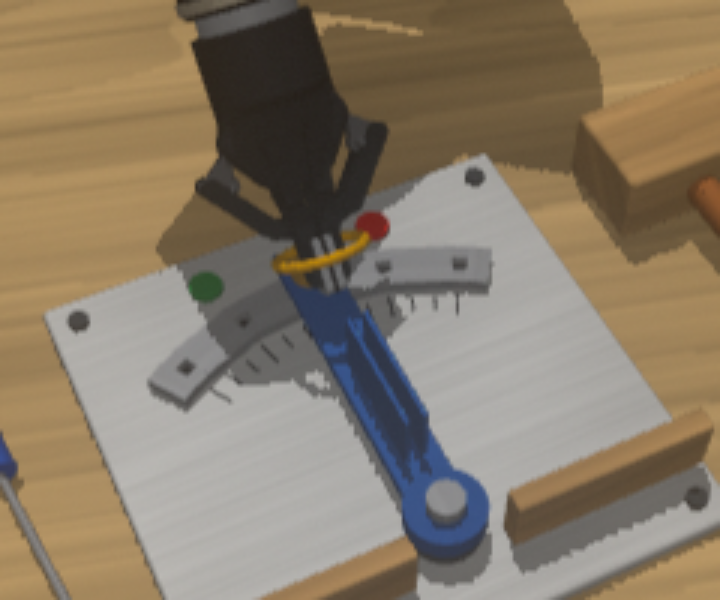

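The finger is through the ring and centred in it. Next I feel for the ring's upper bar.

```bash
python3 - <<'E'
from h import *
from bench import env
env.sleep(.1)
f0=np.mean([env.current_wrist_force() for _ in range(5)],0); np.save("f0.npy",f0)
env.move_linear(pose(0,.003,.006,0)[0],speed=.05)
up=.006
while up<.017:
    f=env.current_wrist_force()-f0; print(round(up,4),f.round(2),end=" | ")
    if np.linalg.norm(f)>3: break
    up+=.001; env.move_linear(pose(0,.003,up,0)[0],speed=.03)
print("\nup",up,env.current_t()); np.save("up.npy",up)
E
```

```text
0.006 [ 0.11 -0.08  0.14] | 0.007 [-0.16  0.74 -0.87] | 0.008 [ 0.68  0.95 -0.49] | 0.009 [ 0.04  0.23 -1.09] | 0.01 [ 0.04  0.55 -0.24] | 0.011 [-0.67 -0.3  -0.17] | 0.012 [-0.47  0.49 -0.41] | 0.013 [-2.43 -0.72 -2.32] | 
up 0.013000000000000005 8.2667
```

```bash
python3 - <<'E'
from h import *
from bench import env
f0=np.load("f0.npy");up=float(np.load("up.npy"))
for l in [.002,.004,.006,.008,.010,.012,.0135]:
    env.move_linear(pose(0,.003,up,l)[0],speed=.03)
    f=env.current_wrist_force()-f0; print(l,f.round(2),round(np.linalg.norm(f),2))
    if np.linalg.norm(f)>22: break
print(env.current_t(),env.current_ee_pos()-pose(0,.003,up,l)[0])
for n in ["wrist","scene"]:
    c=env.camera(n); im=c["img"]; np.savez(n+"3.npz",**c)
    if n=="scene": im=cv2.resize(im[120:320,180:420],None,fx=3,fy=3)
    cv2.imwrite(f"pics/{n}3.png",im)
E
```

```text
0.002 [-1.01 -0.74 -6.07] 6.2
0.004 [-5.04 -1.52 -6.04] 8.01
0.006 [-5.36 -1.1  -5.73] 7.92
0.008 [-5.81 -0.71 -6.47] 8.72
0.01 [-6.09 -1.39 -7.5 ] 9.76
0.012 [-5.73 -1.3  -7.28] 9.36
0.0135 [-5.92 -0.79 -8.38] 10.29
10.0167 [-0.00066338  0.00026832 -0.00048237]
```

View pics/wrist3.png

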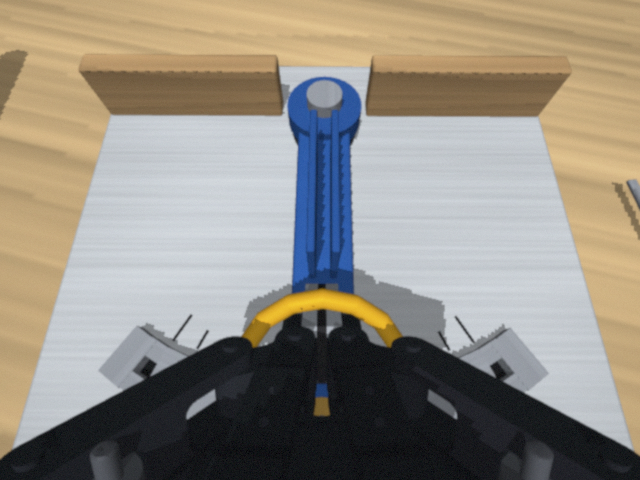

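View pics/scene3.png

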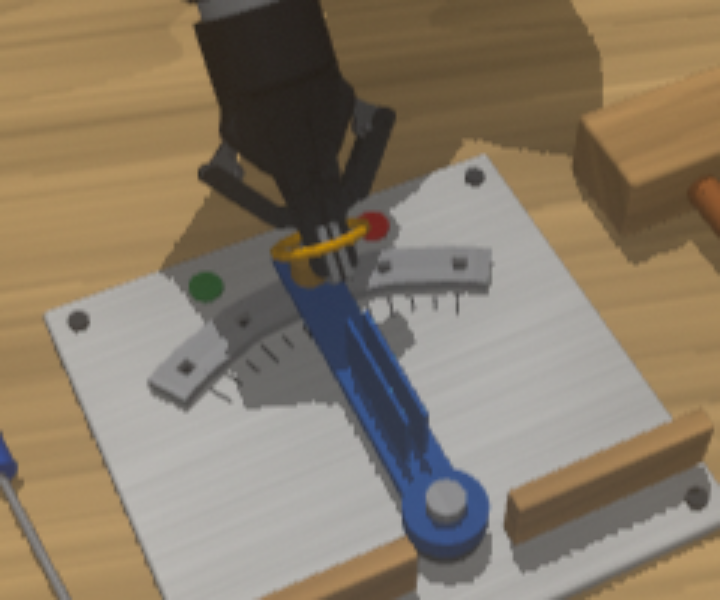

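The ring rose with the finger: about 3 px in the scene view, and the vertical force is about 8 N with the spring compressed. That puts the pin clear of the hole and short of its stop. Now I swing to +0.2618.

```bash
python3 - <<'E'
from h import *
from bench import env
f0=np.load("f0.npy");up=float(np.load("up.npy"))
for i in range(1,6):
    th=.2618*i/5
    P,q=pose(th,.003,up,.0135)
    env.move_linear(P,q,speed=.04)
    f=env.current_wrist_force()-f0; print(round(th,3),f.round(2),round(np.linalg.norm(f),2))
    if np.linalg.norm(f)>24: break
env.sleep(.2)
print(env.current_t(),env.current_ee_pos()-P)
for n in ["wrist","scene","top"]:
    c=env.camera(n); im=c["img"]; np.savez(n+"4.npz",**c)
    if n=="scene": im=cv2.resize(im[120:320,180:420],None,fx=3,fy=3)
    if n=="top": im=cv2.resize(im[150:350,250:450],None,fx=3,fy=3)
    cv2.imwrite(f"pics/{n}4.png",im)
E
```

```text
0.052 [-5.95 -1.73 -7.23] 9.52
0.105 [-6.93 -3.49 -8.09] 11.21
0.157 [-6.22 -2.72 -7.72] 10.28
0.209 [-7.08 -3.77 -7.57] 11.03
0.262 [-6.27 -3.7  -8.03] 10.84
12.15 [-0.0001999  -0.00112276 -0.00029777]
```

View pics/top4.png

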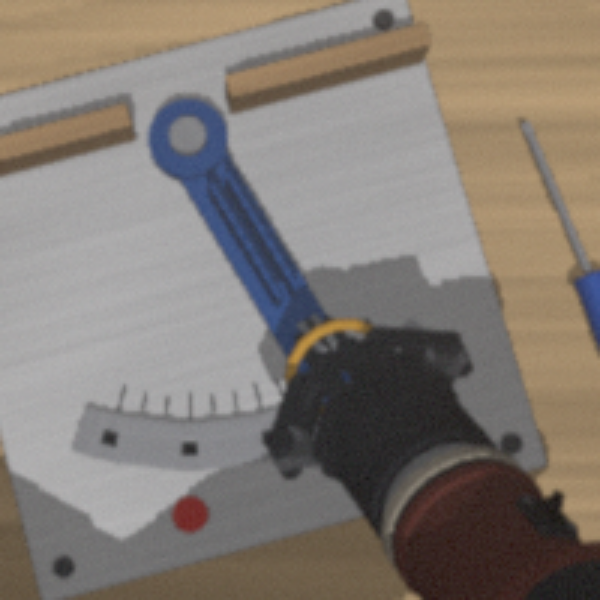

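View pics/wrist4.png

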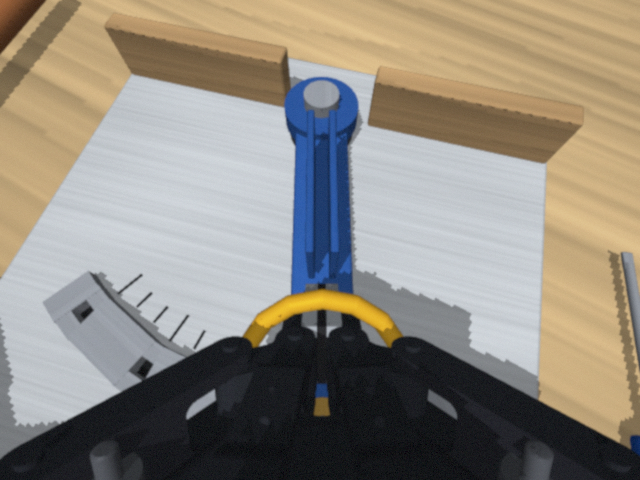

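View pics/scene4.png

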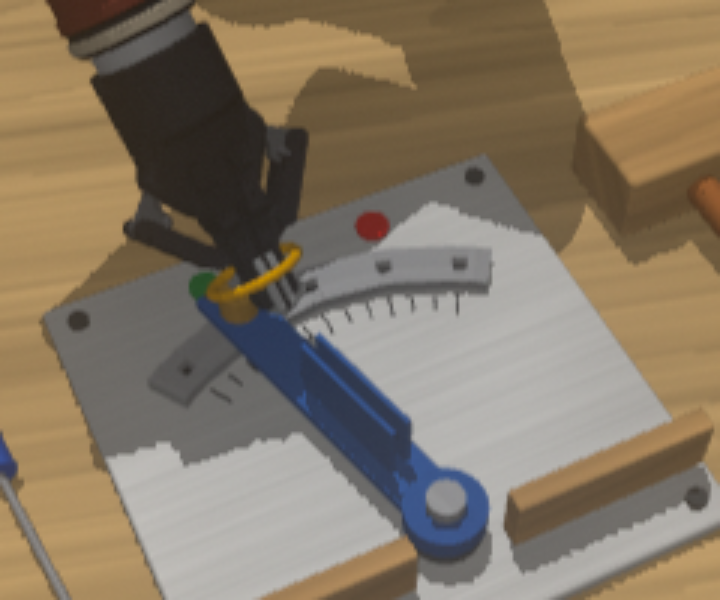

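The arm now stands over the hole beside the green marker, in line with the tool. Next I lower slowly, using the contact force to tell whether the pin follows into the hole.

```bash
python3 - <<'E'
from h import *
from bench import env
f0=np.load("f0.npy");up=float(np.load("up.npy"))
th=.2618
for l in [.011,.009,.007,.005,.003,.001]:
    P,q=pose(th,.003,up,l); env.move_linear(P,q,speed=.02)
    f=env.current_wrist_force()-f0; print(l,f.round(2),round(np.linalg.norm(f),2))
print(env.current_t(),env.current_ee_pos()-P)
for n in ["wrist","scene"]:
    c=env.camera(n); im=c["img"]; np.savez(n+"5.npz",**c)
    if n=="scene": im=cv2.resize(im[120:320,180:420],None,fx=3,fy=3)
    cv2.imwrite(f"pics/{n}5.png",im)
E
```

```text
0.011 [-6.85 -3.61 -7.82] 11.01
0.009 [-7.64 -3.5  -6.74] 10.77
0.007 [-7.48 -3.41 -6.2 ] 10.29
0.005 [-7.35 -3.77 -6.27] 10.37
0.003 [-8.42 -3.36 -6.11] 10.93
0.001 [-8.04 -3.4  -5.43] 10.28
13.825 [-0.00025835 -0.00082189 -0.0002215 ]
```

The contact held down to a 1 mm lift, so the pin is in the hole. Now I release it fully and withdraw along the finger axis.

```bash
python3 - <<'E'
from h import *
from bench import env
f0=np.load("f0.npy")
th=.2618
for a,s in [((th,.003,.011,-.001),.02),((th,.003,.006,-.001),.03),((th,.003,.0,0),.03)]:
    P,q=pose(*a); env.move_linear(P,q,speed=s)
    f=env.current_wrist_force()-f0; print(a,f.round(2))
env.sleep(.2)
f=env.current_wrist_force()-f0; print("rest",f.round(2),env.current_t())
for n in ["wrist","scene"]:
    c=env.camera(n); im=c["img"]; np.savez(n+"6.npz",**c)
    if n=="scene": im=cv2.resize(im[120:320,180:420],None,fx=3,fy=3)
    cv2.imwrite(f"pics/{n}6.png",im)
E
```

```text
(0.2618, 0.003, 0.011, -0.001) [ 1.02  1.01 -0.57]
(0.2618, 0.003, 0.006, -0.001) [ 0.05  0.7  -0.66]
(0.2618, 0.003, 0.0, 0) [ 0.13  0.81 -1.3 ]
rest [ 0.64  0.67 -0.14] 15.1083
```

View pics/wrist6.png

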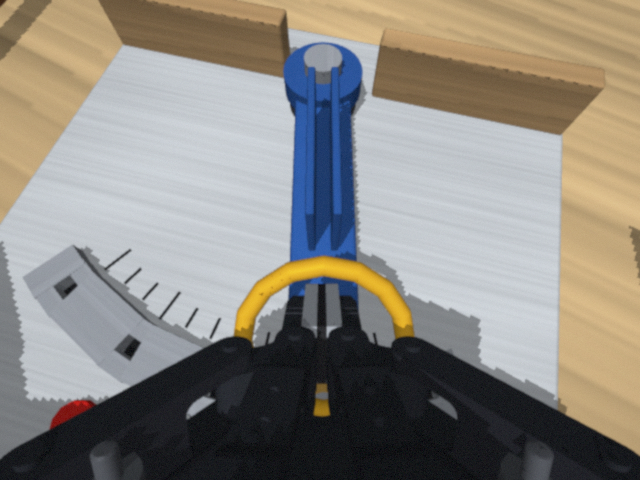

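View pics/scene6.png

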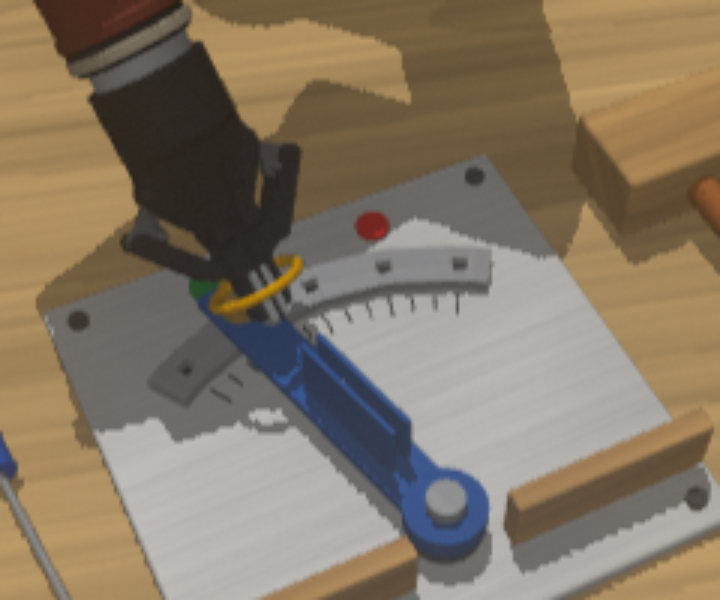

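The ring's upper bar is at row 266, the same as in the earlier seated view, and the finger hangs free. I withdraw.

```bash
python3 - <<'E'
from h import *
from bench import env
th=.2618
env.move_linear(pose(th,-.04,0,0)[0],speed=.06)
env.move_linear(pose(th,-.10,0,0)[0],speed=.1)
print(env.current_t(),(env.current_wrist_force()-np.load("f0.npy")).round(2))
c=env.camera("wrist"); mk=mask(c["img"],(18,150,90),(32,255,255)); mk[290:]=0
k=max(cv2.findContours(mk,cv2.RETR_EXTERNAL,cv2.CHAIN_APPROX_NONE)[0],key=cv2.contourArea)
e=cv2.fitEllipse(k); print(e[0], proj(c,frame(th)[3]), proj(c,frame(th)[3]+.008*Z))
cv2.imwrite("pics/w7.png",c["img"]); np.savez("wrist7.npz",**c)
w=onz(c,e[0],.082)-PIV; print("r",np.linalg.norm(w[:2]),"th",np.arctan2(w[1],w[0])-np.arctan2(-U[1],-U[0]))
j=env.current_q().copy(); j[0]=1.0; j[1]=-.5
u=frame(th)[0]
env.move_linear(env.current_ee_pos()-.02*u+.10*Z,speed=.15)
env.move_j([1.17,.22,1.526,0,1.395,-.126])
for n in ["top","scene"]:
    c=env.camera(n); np.savez(n+"7.npz",**c); im=c["img"]
    cv2.imwrite(f"pics/{n}7.png",im)
print(env.current_t())
E
```

```text
16.825 [ 0.71  1.1  -1.65]
(322.919921875, 246.94256591796875) (np.float64(322.2096372059486), np.float64(247.4565019171132)) (np.float64(322.23529585645525), np.float64(242.64293757392014))
r 0.1766534885143584 th 0.2643297716791726
20.475
```

```bash
python3 - <<'E'
from h import *
T0=np.load("top0.npz")["img"];T=np.load("top7.npz");S=np.load("scene7.npz");S0=np.load("scene0.npz")["img"]
a=cv2.resize(T["img"][150:350,250:450],None,fx=2,fy=2);b=cv2.resize(S["img"][150:350,220:420],None,fx=2,fy=2)
cv2.imwrite("pics/fin.png",np.hstack([a,b]))
for nm,lo,hi in [("blue",(100,120,40),(125,255,255)),("yellow",(18,150,100),(32,255,255))]:
    for n,i0,i1 in [("top",T0,T["img"]),("scene",S0,S["img"])]: print(n,nm,[x[0] for x in blobs(mask(i0,lo,hi),100)],[x[0] for x in blobs(mask(i1,lo,hi),100)])
d=cv2.absdiff(T0,T["img"]).max(2); print("mallet diff",d[190:365,155:232].max(),"screw diff",d[185:298,418:478].max())
ed=lambda im:cv2.fitEllipse(max(cv2.findContours(mask(im,(18,150,100),(32,255,255)),cv2.RETR_EXTERNAL,cv2.CHAIN_APPROX_NONE)[0],key=cv2.contourArea))[0]
c=frame(.2618)[3]
print("pred top",proj(T,c),proj(T,c+.008*Z),"pred scene",proj(S,c),proj(S,c+.008*Z))
E
```

```text
top blue [array([318.75, 222.89]), array([457.63, 267.83]), array([331.56, 264.61]), array([335.31, 279.38]), array([341.34, 303.73])] [array([324.9 , 222.47]), array([457.64, 267.91]), array([358.04, 270.18])]
scene blue [array([293.27, 229.33]), array([167.62, 255.35]), array([320.34, 279.53])] [array([276.63, 238.72]), array([167.63, 255.29]), array([325.71, 287.23])]
top yellow [array([337.57, 283.25])] [array([361.09, 273.  ])]
scene yellow [array([285.85, 203.85])] [array([263.88, 215.05])]
mallet diff 24 screw diff 15
pred top (np.float64(360.122698592607), np.float64(272.49512633912684)) (np.float64(360.4354785116184), np.float64(272.2014718414445)) pred scene (np.float64(265.8636705009185), np.float64(214.56917731633172)) (np.float64(265.55698018599634), np.float64(211.92087307240868))
```

View pics/fin.png

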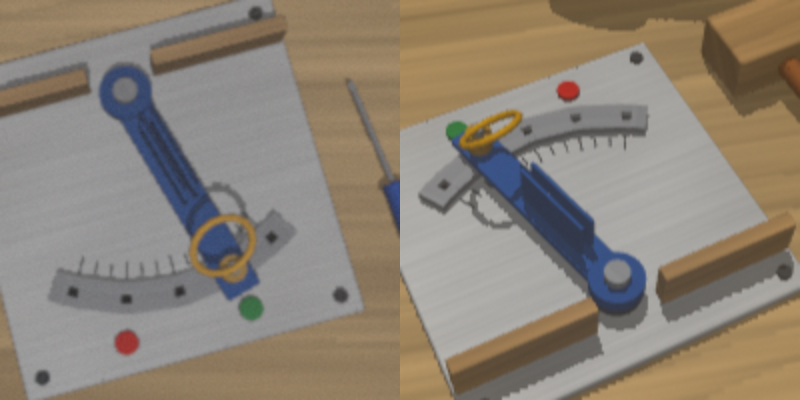

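The arm points at the green marker, with the ring at seated height in the scene view (row 215.0; seated would be 214.6, riding on the sector 211.9). The screwdriver and the mallet have not moved, so I hand the job in.

```bash
python3 - <<'E'
from bench import env
env.sleep(.2);print(abs(env.current_joint_velocities()).max()); env.job_done()
E
```

```text
0.003263274935403505
the job is handed in; nothing more can be done
```

The mitre guide is set at the hole beside the green marker, and I've handed the job in. It reports no verdict, so what follows rests on my own checks.

**What I did:** I hooked the closed fingertips through the ring from the robot's side at a 40° tilt. I lifted the pin about 13 mm, short of its 22 mm stop, and swung the arm about +0.262 rad. I then lowered the pin, backed the finger out and returned the hand to its start pose. The wrist force stayed at or below about 11 N in the readings I took while hooked. The last reading before hand-in was about 21 s of the 48 s allowed.

**Last checks:**
- **Arm angle:** the wrist view gave 0.264 rad against a target of 0.2618.
- **Pin seated:** the contact force held during lowering until the lift was down to about 1 mm. Afterwards the ring sat at seated height in the scene view: row 215.0, against 214.6 expected if seated and 211.9 if riding on the sector.
- **Loose tools:** the screwdriver's position is unchanged in both views, and the mallet's area in the top view shows no real change.

**Disagreements:**
- **Pivot point:** the two-view fix gave a height of 48 mm instead of 41 mm. I worked out the pivot from the two markers instead, and the measured ring position agreed with that to about 1–2 mm.
- **Ring column:** the final ring column in the scene view was 2 px off the prediction (263.9 against 265.9).

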